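# Draw the blown fuse from the burn-in supply box

## Task

The fuse beside the rocker switch on the bench supply box has blown. Push its cap down to the bottom of its spring, twist it anticlockwise until it comes free of its catch, without forcing it, draw the cap out with its fuse and set it down gently, not dropped, in the black tray. Leave the other fuse, the tray and the things around where they are.

Things in the scene. Friction and masses are not known exactly. Their poses are not given: they have to be found in the camera images.
- supply: Beige steel supply box, 160 x 200 x 90 mm (x, y, z), fixed. Origin: centre of its underside, z up; flat top panel at z 90. On it, in a row at x -32: rocker switch (y +79), blown fuse (y +22), other fuse (y -52); behind, at x +40, two flat outlets, a lamp and an earth post 12 mm high.
- switch (a point): Middle of the rocker switch, 33 x 26 mm, 9 mm high, on the box's panel; the blown fuse is the one next to it, 57 mm away.
- holder (a point): Top centre of the black collar (36 mm across, 9 mm high, top at z 99) of the blown fuse's holder; its z is the axis, its x, y those of the box. The cap's skirt has 0.8 mm play all round in it, so a cap turned off its axis jams. More than 25 N between cap and holder (spring, catch, bottom, sides and end stop together) damages it.
- cap: Blown fuse's carrier, 36 to 59 g: black fluted knob 26 mm across, 16 high, on a 17 mm skirt with two lugs, a 10.3 mm fuse below. Origin: centre of the knob's underside, z up its axis: knob 0 to +16 mm, skirt 0 to -19, fuse -19 to -50. Locked at the start, its x along the box's x (within 0.1 rad), the knob's underside sprung up 8.6 mm above the collar.
- knob_top (a point): Centre of the cap's top. Pushed down, its spring takes 5 N plus 0.4 N per mm. Catch, end of travel and turn differ from holder to holder, unseen inside: the lugs pass the catch at 2 to 6.5 mm and bottom 1.3 mm deeper (6 to 8 N, then hard). Once turned 20 degrees the lugs ride under a land, also when the push is eased, until they reach their slots.
- other_knob (a point): Centre of the underside of the other fuse's knob (same shape), 74 mm from the blown one. How both open: push to the bottom, turn anticlockwise (from above) 48 to 82 degrees; there the lugs meet their slots (1.6 mm wider than the lugs), the spring lifts the cap up to 8 mm above its first height and it draws straight up; some 5 degrees further is an end stop.
- fuse_end (a point): Lower end of the fuse in the cap, on the axis, 50 mm below the knob's underside.
- tray: Empty black tray, 160 x 210 mm (x, y), rim 25 mm high, walls and floor 4 mm thick, 0.5 kg, loose on the bench. Origin: centre of its underside.
- other_fuse (a joint): How far the other fuse's cap is pushed in, m (0 at rest, 0.005 fully in). Leave it alone.
- parts_bin: Open blue bin of spare fuses, 100 x 130 x 50 mm, a bystander. Origin: centre of its underside.
- meter: Hand multimeter lying face up, 154 x 82 x 44 mm, a bystander. Origin: centre of its underside, long side along x.
- screwdriver: Screwdriver lying along its x, 190 mm long, 26 mm thick handle to -x, a bystander. Origin: below its middle, on the bench.
Things that resemble listed ones, but are neither listed nor needed, are in the scene too. Leave any turquoise look-alike of the cap alone.

How it is judged:
On the way, in this order (a step that is already met when the one before it is completed fails the run):
1. the cap is pushed in and turned anticlockwise past its catch, in the holder (angle between the x axis of cap and the x axis of supply, either way round above 0.5 rad and z of cap in the frame of holder below 0.015 m and horizontal distance between cap and holder below 0.006 m).
2. the cap and its fuse are drawn clear of the holder (z of fuse_end in the frame of holder above 0.005 m).
3. the cap is lowered into the tray, still held, the fuse end within 20 mm of the tray floor (z of fuse_end in the frame of tray below 0.024 m and x of fuse_end in the frame of tray between -0.078 and 0.078 m and y of fuse_end in the frame of tray between -0.103 and 0.103 m and contact force between the fingers and cap above 0.5 N).
At the end, for the whole second after the job is handed in: The cap with its fuse lies or stands wholly inside the tray (its knob's underside and its fuse end both between the walls and less than 60 mm above the bench), at rest (below 0.02 m/s); the tray is flat on the bench (within 0.05 rad) (x of cap in the frame of tray between -0.078 and 0.078 m and y of cap in the frame of tray between -0.103 and 0.103 m and x of fuse_end in the frame of tray between -0.078 and 0.078 m and y of fuse_end in the frame of tray between -0.103 and 0.103 m and height (world z) of each of cap, fuse_end below 0.06 m and linear speed of cap below 0.02 m/s and angle between tray's own z axis and vertical below 0.05 rad); the robot touches nothing.
It fails at once if the holder is pressed or twisted by the cap with more than 25 N (contact force between cap and supply above 25 N).
It fails at once if the other fuse cap is pushed in more than 2 mm (value of joint other_fuse above 0.002 m).
It fails at once if the tray is shifted more than 25 mm (distance of tray from where it was at the start of the episode above 0.025 m).
It fails at once if the parts bin, the meter or the screwdriver is shifted more than 20 mm (distance of any of parts_bin, meter, screwdriver from where it was at the start of the episode above 0.02 m).
It also fails if it takes over 69 s, if anything falls off the work surface, if the arm or the gripper's body presses on something with over 40 N, if the wrist force passes 120 N, or if a joint passes its speed limit or range.

## Robot

A 6-joint arm with a two-finger parallel gripper is mounted at the origin on the work surface. World frame = base frame: x ahead of the robot, y to its left, z up, the work surface at z = 0. Lengths are in m, angles in rad, forces in N, time in s.
With the tool pointing down it reaches from about 0.35 to 0.975 m from the base axis. Payload 4.9 kg.
Tool frame: the origin (TCP) lies at the very end of the fingers, on their centre line; the grasp point (between the pads) lies 19 mm behind it (ctrl.grasp_offset is the distance from the TCP to the grasp point, in m); z points along the fingers, y is the line along which they close (so a half turn about z gives the same grasp; the last joint's range is limited). The gripper opens to 85 mm and grips with 20 to 120 N. Pads are 22 mm wide; open, the fingers measure 114 mm over their backs; the gripper's body (76 mm by 85 mm) begins 54 mm behind the grasp point. The pads swing forward as they close: fully open they stand 13 mm farther back than shut.
Start: joints at [-1.222, 0.053, 1.613, -0, 1.476, -0.119], TCP at [0.282, -0.558, 0.231] pointing down, gripper open.
Joint ranges: [-3.01, 3.01], [-1.01, 2.22], [0.06, 2.58], [-1.02, 4.17], [0.09, 2.62], [-3.14, 3.14]. Speed limits (rad/s): [2.57, 2.57, 3.14, 3.14, 3.14, 3.14].

## Interface

Orientations are given as a rotation vector (axis times angle).
In Python, from station import ctrl, optics gives the robot as it stands.
- The arm moves only by the shell command python3 -m handwheel 'ROWS' [OPENING] [FORCE]. ROWS is JSON, a list of rows, each an object of numbers: "tx", "ty", "tz": the shift along the tool's x, y, z in mm; "roll": the turn about the tool's z in rad. A call has 1 to 12 rows; each row shifts and turns the commanded pose from where the row before left it, along the tool's axes as they then stand; what a row does not reach is not made up. A row lasts 1/12 s, in which the tool goes at most 41.7 mm and 7.16 degrees, less where a joint would pass 70% of its speed; a pose out of reach is approached as far as the arm can. A call with a gripper value outside its range is refused whole. OPENING is the finger opening in mm, from 0 to 85.4, set as the call begins (- or left out, the last holds). The fingers move at their own pace and stop on an object; FORCE is the grip in N (left out, the last holds). Time passes only in rows, so rows that do not move let the fingers close. It gives the time, the measured TCP pose, the force, the opening and the grip force at its end, in the units of the state.
- ctrl.get_obs(): the state, without advancing time (a new reading comes with each control period).
- optics.get_image(name): name is "side" or "top"; returns (picture, depth): 420x560x3 uint8, red, green, blue; 420x560 float32, m along the optical axis (not along the pixel's ray), 0 where there is no reading.
- optics.camera_params(name): a dict with "mtx" (3x3 intrinsics, pixels), "extrinsics" (4x4, takes a point from camera to world coordinates). Camera axes: x right, y down, z forward; pixel columns grow to the right and rows downward; lengths in m; the calibration is good to about 2 mm. A picture is of the moment at which its call begins. camera_params takes no time and is no camera call.
- ctrl.finish_job(): hands the job in; it is judged then, once.
The state is a dict: "t": time; "q": joint angles; "dq": joint speeds; "effort": joint torques, N m; "tool_pos": TCP position; "tool_rot": TCP orientation; "contact_force": force on the tool from outside, world axes, zero at the start; "wrist_torque": the same for the moment, N m; "opening": finger opening in m; "grip_force": force on a finger pad.
Only numpy, scipy, OpenCV 4.12 (cv2) and the standard library are available. Lean on these libraries where they do the work, as an engineer would, in place of code of your own. Each camera call takes 0.05 s, during which the arm holds its last target. There are 200 camera calls.

## Working session

There is one attempt and no reset: what is moved stays moved. The work goes in short steps, Python scripts to look and compute and a shell command to move; the robot and the scene stay as the last step left them, time stands still between calls to the robot, and variables do not carry over. Pictures are saved under pics/ and viewed, at most 10 in all, crops included, and the job is handed in when it is done.

```bash
ls; mkdir -p pics; cat > h.py <<'E'
import numpy as np,cv2
from station import ctrl,optics
def grab(n,tag):
    im,d=optics.get_image(n); cv2.imwrite(f'pics/{tag}.png',im[:,:,::-1]); np.savez(f'pics/{tag}.npz',im=im,d=d); return im,d
def pts(n,d):
    p=optics.camera_params(n);K=p['mtx'];E=p['extrinsics']
    v,u=np.mgrid[:d.shape[0],:d.shape[1]]
    c=np.stack([(u-K[0,2])/K[0,0]*d,(v-K[1,2])/K[1,1]*d,d],-1)
    return c@E[:3,:3].T+E[:3,3]
def ray(n,u,v,z):
    p=optics.camera_params(n);K=p['mtx'];E=p['extrinsics']
    r=E[:3,:3]@np.linalg.solve(K,[u,v,1.]);o=E[:3,3]
    return o+r*(z-o[2])/r[2]
E
python3 - <<'E'
from h import *
for n in('top','side'):
    grab(n,n+'0'); p=optics.camera_params(n); print(n,p['extrinsics'].round(3).tolist(),p['mtx'].round(1).tolist())
print(ctrl.get_obs())
E
```

```text
pics
top [[-0.009, -0.994, 0.11, 0.455], [-1.0, 0.007, -0.018, 0.011], [0.017, -0.11, -0.994, 1.136], [0.0, 0.0, 0.0, 1.0]] [[545.5, 0.0, 281.2], [0.0, 545.5, 207.2], [0.0, 0.0, 1.0]]
side [[0.995, -0.073, 0.064, 0.47], [-0.097, -0.717, 0.691, -0.626], [-0.004, -0.694, -0.72, 0.751], [0.0, 0.0, 0.0, 1.0]] [[494.6, 0.0, 273.8], [0.0, 494.6, 212.5], [0.0, 0.0, 1.0]]
{'t': 0.1, 'q': array([-1.22201808e+00,  5.33110259e-02,  1.61419302e+00,  6.35359046e-06,
        1.47597652e+00, -1.19018362e-01]), 'dq': array([ 0.00159956, -0.00136806, -0.00428327, -0.00077219, -0.00069099,
        0.00112331]), 'effort': array([ 2.74022013e-04, -3.94905102e+01, -3.71363139e+01, -1.26931045e-04,
        3.90175977e-03,  2.79731118e-06]), 'tool_pos': array([ 0.28162012, -0.55731485,  0.23015173]), 'tool_rot': array([-3.05422304e+00, -7.27695637e-01,  3.29864500e-04]), 'contact_force': array([-0.44416076, -1.22489903,  0.5315094 ]), 'wrist_torque': array([ 0.00434191, -0.02654377,  0.04304799]), 'grip_force': 0.0, 'opening': 0.08529454991918954}
```

View pics/top0.png

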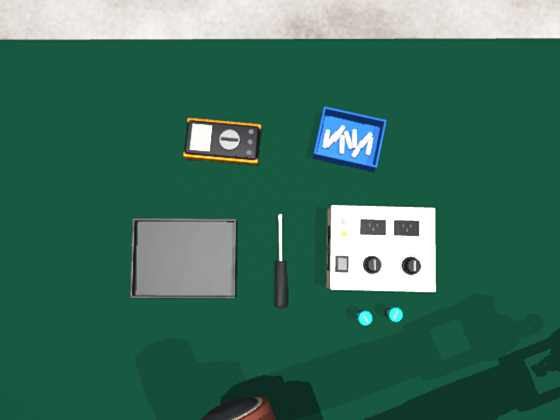

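View pics/side0.png

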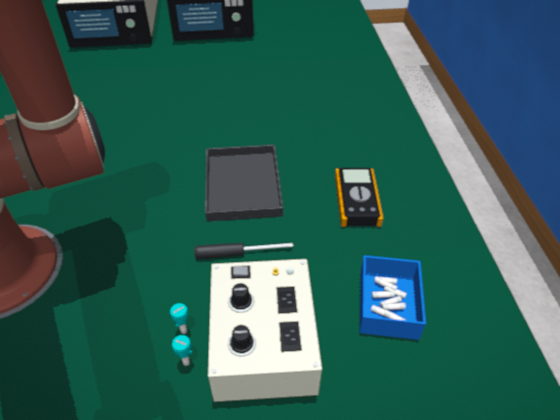

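Top view: the switch is at (342,264). Candidates are black knob A (372,265) next to the switch, black knob B (411,266) further away, and turquoise look-alikes at (365,318) and (395,315). I choose A. The tray is at (184,258).

```bash
cat > m.py <<'E'
from h import *
for n,tag in(('top','top0'),('side','side0')):
    z=np.load(f'pics/{tag}.npz');im,d=z['im'],z['d'];P=pts(n,d);hsv=cv2.cvtColor(im,cv2.COLOR_RGB2HSV)
    R=(P[...,0]>.25)&(P[...,0]<.6)&(P[...,1]>-.33)&(P[...,1]<0)
    m=R&(P[...,2]>.112)&(P[...,2]<.14)
    k,l,s,c=cv2.connectedComponentsWithStats(m.astype('uint8'))
    for i in range(1,k):
        if s[i,4]>15:
            q=P[l==i]; tz=np.percentile(q[:,2],80); print(n,'knob',s[i],c[i].round(1),'z',np.percentile(q[:,2],[5,50,95]).round(4),'mean',q.mean(0).round(4),'ray',ray(n,*c[i],.1236).round(4))
    m=R&(abs(P[...,2]-.09)<.006); 
    q=P[m]; r=cv2.minAreaRect((q[:,:2]*1000).astype('float32')); print(n,'panel',np.median(q[:,2]),r)
    m=(P[...,1]>.05)&(P[...,1]<.35)&(P[...,0]<.52)&(P[...,0]>.2)&(P[...,2]>.018)&(P[...,2]<.03)
    k,l,s,c=cv2.connectedComponentsWithStats(m.astype('uint8')); i=1+s[1:,4].argmax(); q=P[l==i]
    print(n,'tray rim',cv2.minAreaRect((q[:,:2]*1000).astype('float32')),np.median(q[:,2]))
im=np.load('pics/top0.npz')['im'][195:300,320:445]; a=cv2.resize(im,(520,437),interpolation=cv2.INTER_CUBIC)
im=np.load('pics/side0.npz')['im'][255:365,200:325]; b=cv2.resize(im,(520,458),interpolation=cv2.INTER_CUBIC)[:437]
cv2.imwrite('pics/crop.png',cv2.resize(np.hstack([a,b]),(800,336))[:,:,::-1])
E
python3 m.py
```

```text
top knob [367 258  15  15 174] [374.1 264.6] z [0.1176 0.1238 0.1272] mean [ 0.4589 -0.1779  0.1235] ray [ 0.4589 -0.1779  0.1236]
top knob [406 259  16  15 182] [413.7 265.6] z [0.1157 0.1241 0.1279] mean [ 0.4564 -0.2515  0.1234] ray [ 0.4564 -0.2515  0.1236]
top panel 0.09088083864929308 ((490.1345520019531, -202.52825927734375), (201.64053344726562, 160.13340759277344), 88.14575958251953)
top tray rim ((457.2071228027344, 190.84368896484375), (210.50877380371094, 124.57991790771484), 89.9764633178711) 0.024916145390477595
side knob [231 283  18  19 264] [239.6 291.4] z [0.1143 0.123  0.1253] mean [ 0.4581 -0.1833  0.1217] ray [ 0.4581 -0.1847  0.1236]
side knob [231 324  20  21 306] [240.5 334. ] z [0.114  0.123  0.1251] mean [ 0.4559 -0.2569  0.1219] ray [ 0.4559 -0.2579  0.1236]
side panel 0.09022029764772449 ((489.2232971191406, -203.0813446044922), (202.992919921875, 160.4674530029297), 87.95301818847656)
side tray rim ((457.0705871582031, 189.3946990966797), (215.70538330078125, 123.58988952636719), 89.72936248779297) 0.023595517422840273
```

View pics/crop.png

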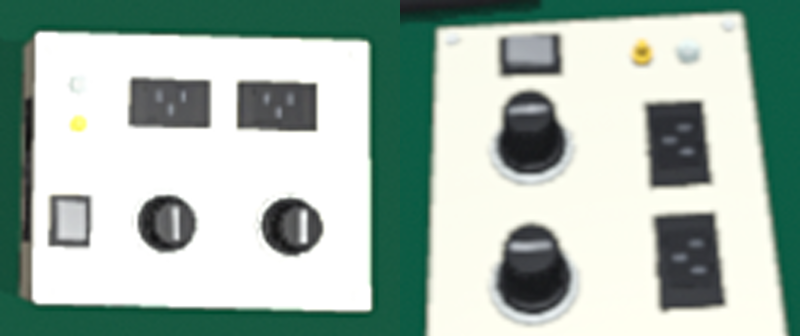

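Crop: knob A, at crop pixel (166,222) on the left panel, sits next to the switch (70,220), so it is the blown fuse. It measures about (0.4587, -0.179) with its top at 0.123, which agrees with the box geometry. The tray centre is about (0.475, 0.190).

```bash
python3 -m handwheel '[{"tx":27.4,"ty":-21.5},{"tx":27.4,"ty":-21.5},{"tx":27.4,"ty":-21.5},{"tx":27.4,"ty":-21.5},{"tx":27.4,"ty":-21.5},{"tx":27.4,"ty":-21.5},{"tx":27.4,"ty":-21.5},{"tx":27.4,"ty":-21.5},{"tx":27.4,"ty":-21.5},{"tx":27.4,"ty":-21.5},{"tx":27.4,"ty":-21.5},{"tx":27.4,"ty":-21.5}]' 45 20; python3 -m handwheel '[{"roll":0.117,"tz":10},{"roll":0.117,"tz":10},{"roll":0.117,"tz":10},{"roll":0.117,"tz":10},{}]'; python3 -c "
from h import *
o=ctrl.get_obs();print(o['q'],o['tool_pos'],o['tool_rot'],o['contact_force'])"
```

```text
[-1.22201808e+00  5.33110259e-02  1.61419302e+00  6.35359046e-06
  1.47597652e+00 -1.19018362e-01] [ 0.28162012 -0.55731485  0.23015173] [-3.05422304e+00 -7.27695637e-01  3.29864500e-04] [-0.44416076 -1.22489903  0.5315094 ]$[0]: bad value
$[0]: bad value
```

```bash
python3 -m handwheel '[{"tx":27.4,"ty":-21.5,"tz":0,"roll":0}]' 45 20; python3 -m handwheel --help | head -30
```

```text
t: 0.18
tool_pos: [0.2945, -0.5289, 0.2302]
tool_rot: [3.057, 0.721, -0.003]
contact_force: [-0.8, 0.7, 1.1]
opening: 0.0755
grip_force: 0.0invalid input: not JSON, or not a number
```

All four keys are needed in each row.

```bash
python3 -m handwheel '[{"tx":27.4,"ty":-21.5,"tz":0,"roll":0},{"tx":27.4,"ty":-21.5,"tz":0,"roll":0},{"tx":27.4,"ty":-21.5,"tz":0,"roll":0},{"tx":27.4,"ty":-21.5,"tz":0,"roll":0},{"tx":27.4,"ty":-21.5,"tz":0,"roll":0},{"tx":27.4,"ty":-21.5,"tz":0,"roll":0},{"tx":27.4,"ty":-21.5,"tz":0,"roll":0},{"tx":27.4,"ty":-21.5,"tz":0,"roll":0},{"tx":27.4,"ty":-21.5,"tz":0,"roll":0},{"tx":27.4,"ty":-21.5,"tz":0,"roll":0},{"tx":27.4,"ty":-21.5,"tz":0,"roll":0}]'; python3 -m handwheel '[{"tx":0,"ty":0,"tz":10,"roll":0.117},{"tx":0,"ty":0,"tz":10,"roll":0.117},{"tx":0,"ty":0,"tz":10,"roll":0.117},{"tx":0,"ty":0,"tz":10,"roll":0.117},{"tx":0,"ty":0,"tz":0,"roll":0},{"tx":0,"ty":0,"tz":0,"roll":0}]'; python3 -c "
from h import *
o=ctrl.get_obs();print(o['t'],o['q'],o['tool_pos'],o['tool_rot'],o['contact_force'],o['opening'])"
```

```text
t: 1.1
tool_pos: [0.4591, -0.1775, 0.2309]
tool_rot: [-3.056, -0.728, 0.0]
contact_force: [1.1, -0.4, -0.7]
opening: 0.0449
grip_force: 0.0
t: 1.6
tool_pos: [0.4584, -0.1789, 0.1904]
tool_rot: [-3.141, -0.004, 0.003]
contact_force: [0.5, -0.2, -0.2]
opening: 0.0448
grip_force: 0.0
1.6 [-5.23557298e-01 -2.43801099e-01  1.95809780e+00  4.73230759e-07
  1.42946255e+00  1.04447955e+00] [ 0.45835062 -0.17892662  0.19035376] [-3.14050207e+00 -4.33296825e-03  2.94365542e-03] [ 0.5139463  -0.22200165 -0.21496411] 0.04478408046371425
```

```bash
python3 -m handwheel '[{"tx":0,"ty":0,"tz":20,"roll":0},{"tx":0,"ty":0,"tz":20,"roll":0},{"tx":0,"ty":0,"tz":20,"roll":0},{"tx":0,"ty":0,"tz":12,"roll":0},{"tx":0,"ty":0,"tz":10,"roll":0},{"tx":0,"ty":0,"tz":0,"roll":0},{"tx":0,"ty":0,"tz":0,"roll":0},{"tx":0,"ty":0,"tz":0,"roll":0}]'; python3 -m handwheel '[{"tx":0,"ty":0,"tz":0,"roll":0},{"tx":0,"ty":0,"tz":0,"roll":0},{"tx":0,"ty":0,"tz":0,"roll":0},{"tx":0,"ty":0,"tz":0,"roll":0},{"tx":0,"ty":0,"tz":0,"roll":0},{"tx":0,"ty":0,"tz":0,"roll":0},{"tx":0,"ty":0,"tz":0,"roll":0},{"tx":0,"ty":0,"tz":0,"roll":0}]' 20 20
```

```text
t: 2.27
tool_pos: [0.4598, -0.1798, 0.1107]
tool_rot: [3.141, 0.0, 0.003]
contact_force: [0.2, 0.3, 0.3]
opening: 0.0452
grip_force: 0.0
t: 2.93
tool_pos: [0.4594, -0.1796, 0.1098]
tool_rot: [3.141, -0.0, 0.002]
contact_force: [0.2, -0.5, 4.9]
opening: 0.025
grip_force: 21.0
```

```bash
S='{"tx":0,"ty":0,"tz":0,"roll":0}'; for r in 1; do python3 -m handwheel '[{"tx":0.7,"ty":0,"tz":0,"roll":0},{"tx":0,"ty":0,"tz":0,"roll":0},{"tx":0,"ty":0,"tz":0,"roll":0}]'|grep -E "pos|force"; python3 -m handwheel '[{"tx":0.7,"ty":0,"tz":0,"roll":0},{"tx":0,"ty":0,"tz":0,"roll":0},{"tx":0,"ty":0,"tz":0,"roll":0}]'|grep -E "pos|force";  python3 -m handwheel '[{"tx":-2.1,"ty":0,"tz":0,"roll":0},{"tx":0,"ty":0,"tz":0,"roll":0},{"tx":0,"ty":0,"tz":0,"roll":0}]'|grep -E "pos|force"; python3 -m handwheel '[{"tx":-0.7,"ty":0,"tz":0,"roll":0},{"tx":0,"ty":0,"tz":0,"roll":0},{"tx":0,"ty":0,"tz":0,"roll":0}]'|grep -E "pos|force"; done
```

```text
tool_pos: [0.4597, -0.1795, 0.1094]
contact_force: [0.5, -1.8, 4.5]
grip_force: 21.0
tool_pos: [0.4603, -0.1794, 0.1093]
contact_force: [0.1, -0.2, 5.4]
grip_force: 21.0
tool_pos: [0.4585, -0.1794, 0.1095]
contact_force: [0.5, -1.8, 4.8]
grip_force: 21.0
tool_pos: [0.4581, -0.1794, 0.1096]
contact_force: [3.2, -0.8, 3.3]
grip_force: 20.9
```

```bash
python3 -m handwheel '[{"tx":3.2,"ty":0,"tz":0,"roll":0},{"tx":0,"ty":0,"tz":0,"roll":0},{"tx":0,"ty":0,"tz":0,"roll":0}]'|grep -E "pos|force"; python3 -m handwheel '[{"tx":0.5,"ty":0,"tz":0,"roll":0},{"tx":0,"ty":0,"tz":0,"roll":0},{"tx":0,"ty":0,"tz":0,"roll":0}]'|grep -E "pos|force"; python3 -m handwheel '[{"tx":-1.8,"ty":0.8,"tz":0,"roll":0},{"tx":0,"ty":0,"tz":0,"roll":0},{"tx":0,"ty":0,"tz":0,"roll":0}]'|grep -E "pos|force";  python3 -m handwheel '[{"tx":0,"ty":0.7,"tz":0,"roll":0},{"tx":0,"ty":0,"tz":0,"roll":0},{"tx":0,"ty":0,"tz":0,"roll":0}]'|grep -E "pos|force"; python3 -m handwheel '[{"tx":0,"ty":-2.3,"tz":0,"roll":0},{"tx":0,"ty":0,"tz":0,"roll":0},{"tx":0,"ty":0,"tz":0,"roll":0}]'|grep -E "pos|force"; python3 -m handwheel '[{"tx":0,"ty":-0.7,"tz":0,"roll":0},{"tx":0,"ty":0,"tz":0,"roll":0},{"tx":0,"ty":0,"tz":0,"roll":0}]'|grep -E "pos|force"
```

```text
tool_pos: [0.4603, -0.1793, 0.1091]
contact_force: [0.0, -2.5, 5.9]
grip_force: 21.0
tool_pos: [0.4606, -0.1793, 0.109]
contact_force: [-0.2, -1.4, 5.5]
grip_force: 21.0
tool_pos: [0.4591, -0.1797, 0.109]
contact_force: [1.0, 0.1, 5.0]
grip_force: 21.0
tool_pos: [0.459, -0.18, 0.1088]
contact_force: [0.3, 0.8, 5.5]
grip_force: 21.1
tool_pos: [0.4592, -0.1785, 0.1092]
contact_force: [-0.2, -2.7, 5.0]
grip_force: 21.0
tool_pos: [0.4593, -0.1783, 0.1093]
contact_force: [1.3, -3.3, 4.3]
grip_force: 21.0
```

```bash
python3 -m handwheel '[{"tx":0,"ty":0,"tz":0,"roll":0},{"tx":0,"ty":0,"tz":0,"roll":0},{"tx":0,"ty":0,"tz":0,"roll":0},{"tx":0,"ty":2.5,"tz":0,"roll":0},{"tx":0,"ty":0,"tz":0,"roll":0.12},{"tx":0,"ty":0,"tz":0,"roll":0.12},{"tx":0,"ty":0,"tz":0,"roll":0.12},{"tx":0,"ty":0,"tz":0,"roll":0.12},{"tx":0,"ty":0,"tz":0,"roll":0.12},{"tx":0,"ty":0,"tz":0,"roll":0.12},{"tx":0,"ty":0,"tz":0,"roll":0.12},{"tx":0,"ty":0,"tz":0,"roll":0.12}]' 40 20; python3 -m handwheel '[{"tx":0,"ty":0,"tz":0,"roll":0.12},{"tx":0,"ty":0,"tz":0,"roll":0.12},{"tx":0,"ty":0,"tz":0,"roll":0.12},{"tx":0,"ty":0,"tz":0,"roll":0.12},{"tx":0,"ty":0,"tz":0,"roll":0.12},{"tx":0,"ty":0,"tz":0,"roll":0.01},{"tx":0,"ty":0,"tz":0,"roll":0},{"tx":0,"ty":0,"tz":0,"roll":0}]'; python3 -m handwheel '[{"tx":0,"ty":0,"tz":0,"roll":0},{"tx":0,"ty":0,"tz":0,"roll":0},{"tx":0,"ty":0,"tz":0,"roll":0},{"tx":0,"ty":0,"tz":0,"roll":0},{"tx":0,"ty":0,"tz":0,"roll":0},{"tx":0,"ty":0,"tz":0,"roll":0},{"tx":0,"ty":0,"tz":0,"roll":0}]' 20 20
```

```text
t: 6.43
tool_pos: [0.459, -0.1799, 0.1086]
tool_rot: [-2.782, 1.459, 0.003]
contact_force: [-0.7, 0.7, -0.6]
opening: 0.0403
grip_force: 0.0
t: 7.1
tool_pos: [0.4592, -0.1801, 0.109]
tool_rot: [2.225, -2.218, -0.001]
contact_force: [0.3, -1.6, -0.1]
opening: 0.0397
grip_force: 0.0
t: 7.68
tool_pos: [0.4593, -0.1803, 0.1093]
tool_rot: [2.222, -2.22, -0.001]
contact_force: [-2.0, 1.5, 1.1]
opening: 0.0249
grip_force: 21.1
```

```bash
python3 -m handwheel '[{"tx":0,"ty":0.7,"tz":0,"roll":0},{"tx":0,"ty":0,"tz":0,"roll":0},{"tx":0,"ty":0,"tz":0,"roll":0}]'|grep -E "pos|force";  python3 -m handwheel '[{"tx":0,"ty":0.7,"tz":0,"roll":0},{"tx":0,"ty":0,"tz":0,"roll":0},{"tx":0,"ty":0,"tz":0,"roll":0}]'|grep -E "pos|force"; python3 -m handwheel '[{"tx":0,"ty":0.7,"tz":0,"roll":0},{"tx":0,"ty":0,"tz":0,"roll":0},{"tx":0,"ty":0,"tz":0,"roll":0}]'|grep -E "pos|force"; python3 -m handwheel '[{"tx":0,"ty":-2.8,"tz":0,"roll":0},{"tx":0,"ty":0,"tz":0,"roll":0},{"tx":0,"ty":0,"tz":0,"roll":0}]'|grep -E "pos|force"
```

```text
tool_pos: [0.4591, -0.1803, 0.1094]
contact_force: [-0.1, -0.7, 0.5]
grip_force: 21.0
tool_pos: [0.4587, -0.1803, 0.1095]
contact_force: [3.5, 0.5, -1.4]
grip_force: 20.8
tool_pos: [0.4584, -0.1803, 0.1095]
contact_force: [4.5, -0.3, -2.0]
grip_force: 20.7
tool_pos: [0.4595, -0.1803, 0.1093]
contact_force: [-2.9, -0.6, 2.6]
grip_force: 21.2
```

```bash
python3 -m handwheel '[{"tx":0,"ty":1.3,"tz":0,"roll":0},{"tx":0,"ty":0,"tz":0,"roll":0},{"tx":0,"ty":0,"tz":0,"roll":0}]' 15 60|grep -E "pos|force|open";  python3 -m handwheel '[{"tx":0,"ty":0,"tz":1,"roll":0},{"tx":0,"ty":0,"tz":0,"roll":0},{"tx":0,"ty":0,"tz":0,"roll":0}]'|grep -E "pos|force"; python3 -m handwheel '[{"tx":0,"ty":0,"tz":1,"roll":0},{"tx":0,"ty":0,"tz":0,"roll":0},{"tx":0,"ty":0,"tz":0,"roll":0}]'|grep -E "pos|force"; python3 -m handwheel '[{"tx":0,"ty":0,"tz":1,"roll":0},{"tx":0,"ty":0,"tz":0,"roll":0},{"tx":0,"ty":0,"tz":0,"roll":0}]'|grep -E "pos|force"
```

```text
tool_pos: [0.459, -0.1803, 0.1095]
contact_force: [1.0, 0.6, 1.7]
opening: 0.0235
grip_force: 58.8
tool_pos: [0.4591, -0.1804, 0.1088]
contact_force: [-1.0, 0.1, 5.1]
grip_force: 59.0
tool_pos: [0.4591, -0.1804, 0.1077]
contact_force: [0.0, 0.6, 5.1]
grip_force: 59.1
tool_pos: [0.4591, -0.1805, 0.1068]
contact_force: [-0.8, 0.1, 5.5]
grip_force: 59.2
```

```bash
for i in 1 2; do python3 -m handwheel '[{"tx":0,"ty":0,"tz":0.7,"roll":0},{"tx":0,"ty":0,"tz":0,"roll":0},{"tx":0,"ty":0,"tz":0,"roll":0},{"tx":0,"ty":0,"tz":0,"roll":0}]'|grep -E "pos|contact"; done
```

```text
tool_pos: [0.4591, -0.1805, 0.1061]
contact_force: [-1.5, -0.6, 5.2]
tool_pos: [0.4591, -0.1805, 0.1055]
contact_force: [-0.9, 0.9, 6.1]
```

```bash
python3 -m handwheel '[{"tx":0,"ty":0,"tz":0.7,"roll":0},{"tx":0,"ty":0,"tz":0,"roll":0},{"tx":0,"ty":0,"tz":0,"roll":0},{"tx":0,"ty":0,"tz":0,"roll":0}]'|grep -E "pos|contact"
```

```text
tool_pos: [0.4591, -0.1805, 0.1048]
contact_force: [-1.4, 0.8, 6.4]
```

```bash
python3 -m handwheel '[{"tx":0,"ty":0,"tz":0.7,"roll":0},{"tx":0,"ty":0,"tz":0,"roll":0},{"tx":0,"ty":0,"tz":0,"roll":0},{"tx":0,"ty":0,"tz":0,"roll":0}]'|grep -E "pos|contact"
```

```text
tool_pos: [0.4591, -0.1805, 0.1042]
contact_force: [-0.5, 0.1, 7.0]
```

```bash
python3 -m handwheel '[{"tx":0,"ty":0,"tz":0.7,"roll":0},{"tx":0,"ty":0,"tz":0,"roll":0},{"tx":0,"ty":0,"tz":0,"roll":0},{"tx":0,"ty":0,"tz":0,"roll":0}]'|grep -E "pos|contact"
```

```text
tool_pos: [0.4591, -0.1806, 0.1036]
contact_force: [-1.1, 0.1, 6.1]
```

```bash
python3 -m handwheel '[{"tx":0,"ty":0,"tz":0.7,"roll":0},{"tx":0,"ty":0,"tz":0,"roll":0},{"tx":0,"ty":0,"tz":0,"roll":0},{"tx":0,"ty":0,"tz":0,"roll":0}]'|grep -E "pos|contact"
```

```text
tool_pos: [0.4592, -0.1806, 0.1033]
contact_force: [-3.4, 0.6, 9.6]
```

```bash
python3 -m handwheel '[{"tx":0,"ty":0,"tz":0.7,"roll":0},{"tx":0,"ty":0,"tz":0,"roll":0},{"tx":0,"ty":0,"tz":0,"roll":0},{"tx":0,"ty":0,"tz":0,"roll":0}]'|grep -E "pos|contact"
```

```text
tool_pos: [0.4593, -0.1808, 0.1032]
contact_force: [-3.4, 1.2, 12.6]
```

```bash
python3 -m handwheel '[{"tx":0,"ty":0.3,"tz":-0.8,"roll":0},{"tx":0,"ty":0,"tz":0,"roll":-0.05},{"tx":0,"ty":0,"tz":0,"roll":-0.05},{"tx":0,"ty":0,"tz":0,"roll":0},{"tx":0,"ty":0,"tz":0,"roll":0}]'|grep -E "pos|contact"; python3 -c "
from h import *
o=ctrl.get_obs();print(o['wrist_torque'],o['t'])"
```

```text
tool_pos: [0.4595, -0.1807, 0.1034]
contact_force: [-0.9, -0.4, 7.3]
[0.12071891 0.06259815 0.05368225] 12.4333
```

```bash
python3 -m handwheel '[{"tx":0,"ty":0,"tz":0,"roll":-0.05},{"tx":0,"ty":0,"tz":0,"roll":-0.05},{"tx":0,"ty":0,"tz":0,"roll":-0.05},{"tx":0,"ty":0,"tz":0,"roll":0}]'|grep -E "pos|contact"; python3 -c "
from h import *
o=ctrl.get_obs();print(o['wrist_torque'],o['t'],o['tool_rot'])"
```

```text
tool_pos: [0.4596, -0.1807, 0.1035]
contact_force: [0.0, 1.1, 7.2]
[ 0.11674461  0.01501546 -0.01606425] 12.7667 [-2.48250758  1.92402074 -0.00425631]
```

```bash
python3 -m handwheel '[{"tx":0,"ty":0,"tz":0,"roll":-0.05},{"tx":0,"ty":0,"tz":0,"roll":-0.05},{"tx":0,"ty":0,"tz":0,"roll":-0.05},{"tx":0,"ty":0,"tz":0,"roll":-0.05},{"tx":0,"ty":0,"tz":0,"roll":0}]'|grep -E "pos|contact"; python3 -c "
from h import *
o=ctrl.get_obs();print(o['wrist_torque'],o['t'],o['tool_rot'])"
```

```text
tool_pos: [0.4597, -0.1807, 0.1035]
contact_force: [0.3, 1.4, 7.4]
[ 0.10669911 -0.01611498 -0.04716812] 13.1833 [-2.66248102  1.66662903 -0.00455827]
```

```bash
python3 -m handwheel '[{"tx":0,"ty":0,"tz":0,"roll":-0.05},{"tx":0,"ty":0,"tz":0,"roll":-0.05},{"tx":0,"ty":0,"tz":0,"roll":-0.05},{"tx":0,"ty":0,"tz":0,"roll":-0.05},{"tx":0,"ty":0,"tz":0,"roll":0}]'|grep -E "pos|contact"; python3 -c "
from h import *
o=ctrl.get_obs();print(o['wrist_torque'],o['t'],o['tool_rot'])"
```

```text
tool_pos: [0.4597, -0.1808, 0.1035]
contact_force: [1.1, 0.3, 7.9]
[ 0.06750239 -0.06034662 -0.03324058] 13.6 [-2.81580609  1.39267955 -0.00469994]
```

```bash
python3 -m handwheel '[{"tx":0,"ty":0,"tz":-1.2,"roll":0},{"tx":0,"ty":0,"tz":-1,"roll":0},{"tx":0,"ty":0,"tz":0,"roll":0},{"tx":0,"ty":0,"tz":0,"roll":0}]'|grep -E "pos|contact"; python3 -c "
from h import *
o=ctrl.get_obs();print(o['wrist_torque'],o['t'],o['tool_rot'])"
```

```text
tool_pos: [0.4593, -0.1804, 0.1048]
contact_force: [1.9, 0.5, 4.0]
[ 0.10139555 -0.44217708 -0.01470243] 13.9333 [-2.81444486  1.39485248 -0.00302958]
```

```bash
python3 -m handwheel '[{"tx":0,"ty":0,"tz":0,"roll":-0.05},{"tx":0,"ty":0,"tz":0,"roll":-0.05},{"tx":0,"ty":0,"tz":0,"roll":-0.05},{"tx":0,"ty":0,"tz":0,"roll":0}]'|grep -E "pos|contact"; python3 -c "
from h import *
o=ctrl.get_obs();print(o['wrist_torque'],o['t'],o['tool_rot'])"
```

```text
tool_pos: [0.459, -0.1803, 0.1047]
contact_force: [1.9, -0.2, 4.8]
[ 0.11136179 -0.31896136 -0.01204408] 14.2667 [-2.91175763e+00  1.17885295e+00 -1.52451064e-03]
```

```bash
python3 -m handwheel '[{"tx":0,"ty":0,"tz":0,"roll":-0.04},{"tx":0,"ty":0,"tz":0,"roll":-0.04},{"tx":0,"ty":0,"tz":0,"roll":0}]'|grep -E "pos|contact"; python3 -c "
from h import *
o=ctrl.get_obs();print(o['wrist_torque'],o['t'],o['tool_rot'])"
```

```text
tool_pos: [0.459, -0.1802, 0.1047]
contact_force: [2.1, 1.7, 4.8]
[ 0.18167106 -0.40351064 -0.06992453] 14.5167 [-2.95559233e+00  1.06340330e+00 -1.67680516e-03]
```

```bash
python3 -m handwheel '[{"tx":0,"ty":0,"tz":0,"roll":-0.04},{"tx":0,"ty":0,"tz":0,"roll":-0.04},{"tx":0,"ty":0,"tz":0,"roll":0}]'|grep -E "pos|contact"; python3 -c "
from h import *
o=ctrl.get_obs();print(o['wrist_torque'],o['t'],o['tool_rot'])"
```

```text
tool_pos: [0.4591, -0.1801, 0.1047]
contact_force: [2.8, 1.3, 5.3]
[ 0.34054316 -0.55330703 -0.04485884] 14.7667 [-2.99524825e+00  9.45185966e-01 -1.94239203e-03]
```

```bash
python3 -m handwheel '[{"tx":0,"ty":0,"tz":0,"roll":-0.04},{"tx":0,"ty":0,"tz":0,"roll":-0.04},{"tx":0,"ty":0,"tz":0,"roll":0}]'|grep -E "pos|contact"; python3 -c "
from h import *
o=ctrl.get_obs();print(o['wrist_torque'],o['t'],o['tool_rot'])"
```

```text
tool_pos: [0.4591, -0.1801, 0.1047]
contact_force: [4.0, 2.1, 5.1]
[ 0.36566839 -0.54225474 -0.01483467] 15.0167 [-3.03040050e+00  8.24913482e-01 -2.07682144e-03]
```

```bash
python3 -m handwheel '[{"tx":0.36,"ty":-0.56,"tz":0,"roll":0},{"tx":0,"ty":0,"tz":0,"roll":-0.04},{"tx":0,"ty":0,"tz":0,"roll":0}]'|grep -E "pos|contact"; python3 -c "
from h import *
o=ctrl.get_obs();print(o['wrist_torque'],o['t'],o['tool_rot'])"
```

```text
tool_pos: [0.4592, -0.18, 0.1046]
contact_force: [1.4, 0.2, 6.0]
[ 0.20458814 -0.32441602 -0.0419804 ] 15.2667 [ 3.04727393e+00 -7.63970243e-01  1.48124307e-04]
```

```bash
python3 -m handwheel '[{"tx":0,"ty":0,"tz":0,"roll":-0.04},{"tx":0,"ty":0,"tz":0,"roll":-0.04},{"tx":0,"ty":0,"tz":0,"roll":0}]'|grep -E "pos|contact"; python3 -c "
from h import *
o=ctrl.get_obs();print(o['wrist_torque'],o['t'],o['tool_rot'])"
```

```text
tool_pos: [0.4593, -0.1799, 0.1046]
contact_force: [1.3, 2.1, 5.1]
[ 0.28885302 -0.30842614 -0.01589708] 15.5167 [-3.07514991e+00  6.41487240e-01 -3.76046574e-04]
```

```bash
python3 -m handwheel '[{"tx":0.06,"ty":-0.35,"tz":0,"roll":-0.04},{"tx":0,"ty":0,"tz":0,"roll":-0.03},{"tx":0,"ty":0,"tz":0,"roll":0}]'|grep -E "pos|contact"; python3 -c "
from h import *
o=ctrl.get_obs();print(o['wrist_torque'],o['t'],o['tool_rot'])"
```

```text
tool_pos: [0.4594, -0.1797, 0.1046]
contact_force: [1.6, 1.5, 5.1]
[ 0.21657871 -0.21129517 -0.03115525] 15.7667 [ 3.09570315e+00 -5.33911495e-01 -1.19327765e-04]
```

```bash
python3 -m handwheel '[{"tx":0,"ty":0,"tz":0,"roll":-0.04},{"tx":0,"ty":0,"tz":0,"roll":-0.03},{"tx":0,"ty":0,"tz":0,"roll":0}]'|grep -E "pos|contact"; python3 -c "
from h import *
o=ctrl.get_obs();print(o['wrist_torque'],o['t'],o['tool_rot'])"
```

```text
tool_pos: [0.4594, -0.1797, 0.1046]
contact_force: [1.5, 1.7, 5.3]
[ 0.26428864 -0.25796196  0.02490017] 16.0167 [-3.11262845e+00  4.25364504e-01  8.80501255e-05]
```

```bash
python3 -m handwheel '[{"tx":0,"ty":-0.2,"tz":0,"roll":-0.03},{"tx":0,"ty":0,"tz":0,"roll":-0.03},{"tx":0,"ty":0,"tz":0,"roll":0}]'|grep -E "pos|contact"; python3 -c "
from h import *
o=ctrl.get_obs();print(o['wrist_torque'],o['t'],o['tool_rot'])"
```

```text
tool_pos: [0.4594, -0.1796, 0.1047]
contact_force: [2.0, 1.0, 6.0]
[ 0.22114597 -0.19001363 -0.02310298] 16.2667 [ 3.12386305e+00 -3.31783427e-01 -2.06073973e-04]
```

```bash
python3 -m handwheel '[{"tx":0,"ty":0,"tz":0,"roll":-0.03},{"tx":0,"ty":0,"tz":0,"roll":-0.02},{"tx":0,"ty":0,"tz":0,"roll":0}]'|grep -E "pos|contact"; python3 -c "
from h import *
o=ctrl.get_obs();print(o['wrist_torque'],o['t'],o['tool_rot'])"
```

```text
tool_pos: [0.4595, -0.1795, 0.1047]
contact_force: [1.8, 0.2, 5.6]
[ 0.25925226 -0.24619686 -0.04495337] 16.5167 [-3.13119449e+00  2.54201572e-01 -2.82325164e-04]
```

```bash
python3 -m handwheel '[{"tx":0,"ty":0,"tz":-1.2,"roll":0},{"tx":0,"ty":0,"tz":0,"roll":0},{"tx":0,"ty":0,"tz":0,"roll":0}]'|grep -E "pos|contact"; python3 -c "
from h import *
o=ctrl.get_obs();print(o['wrist_torque'],o['t'],o['tool_rot'])"
```

```text
tool_pos: [0.4595, -0.1795, 0.1058]
contact_force: [2.0, 1.1, 6.0]
[ 0.27688762 -0.32612797 -0.05130823] 16.7667 [-3.13121840e+00  2.53918306e-01 -2.54900308e-04]
```

```bash
python3 -m handwheel '[{"tx":0,"ty":0,"tz":-1,"roll":0},{"tx":0,"ty":0,"tz":-1,"roll":0},{"tx":0,"ty":0,"tz":0,"roll":0},{"tx":0,"ty":0,"tz":0,"roll":0}]'|grep -E "pos|contact"
```

```text
tool_pos: [0.4594, -0.1794, 0.1077]
contact_force: [1.6, 1.5, 4.6]
```

```bash
python3 -m handwheel '[{"tx":0,"ty":0,"tz":-1,"roll":0},{"tx":0,"ty":0,"tz":-1,"roll":0},{"tx":0,"ty":0,"tz":0,"roll":0},{"tx":0,"ty":0,"tz":0,"roll":0}]'|grep -E "pos|contact"; python3 -c "
from h import *
o=ctrl.get_obs();print(o['wrist_torque'],o['t'],o['tool_rot'])"
```

```text
tool_pos: [0.4594, -0.1794, 0.1096]
contact_force: [2.0, 0.9, 3.5]
[ 0.22353972 -0.43312489 -0.07017811] 17.4333 [-3.13133949e+00  2.51546477e-01  9.02549298e-05]
```

```bash
python3 -m handwheel '[{"tx":0.3,"ty":-0.2,"tz":-1,"roll":0},{"tx":0,"ty":0,"tz":-1,"roll":0},{"tx":0,"ty":0,"tz":-1,"roll":0},{"tx":0,"ty":0,"tz":0,"roll":0}]'|grep -E "pos|contact"
```

```text
tool_pos: [0.4595, -0.1794, 0.1127]
contact_force: [0.6, 0.9, 2.7]
```

```bash
python3 -m handwheel '[{"tx":0,"ty":0,"tz":-1,"roll":0},{"tx":0,"ty":0,"tz":-1,"roll":0},{"tx":0,"ty":0,"tz":-1,"roll":0},{"tx":0,"ty":0,"tz":0,"roll":0}]'|grep -E "pos|contact"; python3 -c "
from h import *
o=ctrl.get_obs();print(o['wrist_torque'],o['t'],o['tool_rot'])"
```

```text
tool_pos: [0.4595, -0.1794, 0.1157]
contact_force: [0.7, -0.3, 2.0]
[-0.04142405 -0.06298171  0.00940969] 18.1 [ 3.13141224e+00 -2.51227142e-01 -9.24614798e-04]
```

Free and rising. I'll draw it on up.

```bash
python3 -m handwheel '[{"tx":0,"ty":0,"tz":-2,"roll":0},{"tx":0,"ty":0,"tz":-2,"roll":0},{"tx":0,"ty":0,"tz":-2,"roll":0},{"tx":0,"ty":0,"tz":0,"roll":0}]'|grep -E "pos|contact"
```

```text
tool_pos: [0.4595, -0.1793, 0.1216]
contact_force: [0.1, 0.5, 0.6]
```

```bash
python3 -m handwheel '[{"tx":0,"ty":0,"tz":-3,"roll":0},{"tx":0,"ty":0,"tz":-3,"roll":0},{"tx":0,"ty":0,"tz":-3,"roll":0},{"tx":0,"ty":0,"tz":-3,"roll":0},{"tx":0,"ty":0,"tz":0,"roll":0}]'|grep -E "pos|contact"
```

```text
tool_pos: [0.4602, -0.1796, 0.1346]
contact_force: [-0.1, -0.3, -1.0]
```

```bash
python3 -m handwheel '[{"tx":0,"ty":0,"tz":-5,"roll":0},{"tx":0,"ty":0,"tz":-5,"roll":0},{"tx":0,"ty":0,"tz":-5,"roll":0},{"tx":0,"ty":0,"tz":-5,"roll":0},{"tx":0,"ty":0,"tz":-5,"roll":0},{"tx":0,"ty":0,"tz":-5,"roll":0},{"tx":0,"ty":0,"tz":-5,"roll":0},{"tx":0,"ty":0,"tz":0,"roll":0}]'; python3 - <<'E'
from h import *
grab('side','s1'); im,d=grab('top','t1')
a=cv2.imread('pics/s1.png')[140:400,120:400]
cv2.imwrite('pics/s1c.png',cv2.resize(a,None,fx=2,fy=2))
print(ctrl.get_obs()['t'])
E
```

```text
t: 19.52
tool_pos: [0.4604, -0.1797, 0.1701]
tool_rot: [3.131, -0.251, 0.003]
contact_force: [-1.1, 0.2, 0.2]
opening: 0.0234
grip_force: 58.8
19.6167
```

View pics/s1c.png

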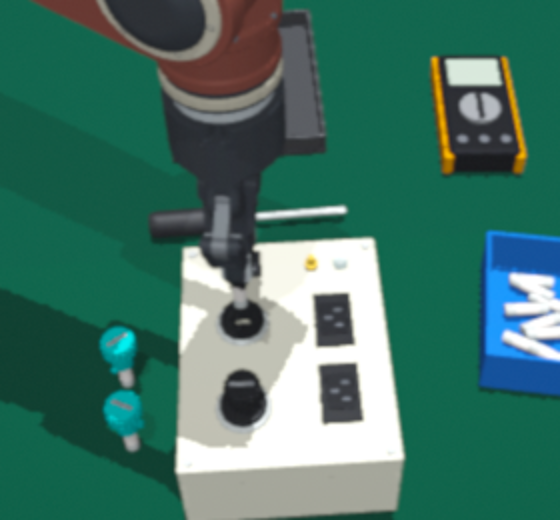

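The cap is held with the white fuse hanging below it, and the holder is empty at crop (240,322). Next, to the tray.

```bash
python3 -m handwheel '[{"tx":0,"ty":0,"tz":-15,"roll":0},{"tx":0,"ty":0,"tz":-15,"roll":0},{"tx":-2,"ty":-16,"tz":0,"roll":0},{"tx":-4,"ty":-33,"tz":0,"roll":0},{"tx":-4,"ty":-33,"tz":0,"roll":0},{"tx":-4,"ty":-33,"tz":0,"roll":0},{"tx":-4,"ty":-33,"tz":0,"roll":0},{"tx":-4,"ty":-33,"tz":0,"roll":0},{"tx":-4,"ty":-33,"tz":0,"roll":0},{"tx":-4,"ty":-33,"tz":0,"roll":0},{"tx":-4,"ty":-33,"tz":0,"roll":0},{"tx":-4,"ty":-33,"tz":0,"roll":0}]'; python3 -m handwheel '[{"tx":-4,"ty":-33,"tz":0,"roll":0},{"tx":-2,"ty":-20,"tz":0,"roll":0},{"tx":0,"ty":0,"tz":0,"roll":0},{"tx":0,"ty":0,"tz":0,"roll":0},{"tx":0,"ty":0,"tz":0,"roll":0}]'; python3 - <<'E'
from h import *
grab('side','s2'); grab('top','t2')
a=cv2.imread('pics/s2.png')[60:320,120:400]
cv2.imwrite('pics/s2c.png',cv2.resize(a,None,fx=2,fy=2))
E
```

```text
t: 20.62
tool_pos: [0.4716, 0.1374, 0.1982]
tool_rot: [3.131, -0.251, -0.001]
contact_force: [-0.1, 0.1, -0.9]
opening: 0.0232
grip_force: 59.0
t: 21.03
tool_pos: [0.4744, 0.1885, 0.1981]
tool_rot: [3.131, -0.251, -0.001]
contact_force: [0.4, -0.6, -0.7]
opening: 0.0235
grip_force: 59.0
```

View pics/s2c.png

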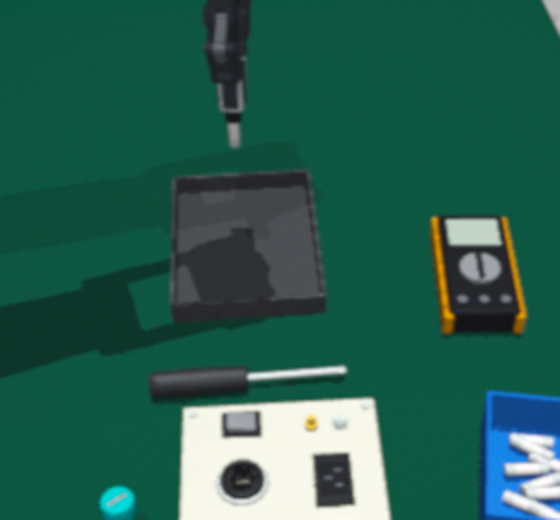

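The fuse hangs below the gripper at crop (235,140), over the middle of the tray. Lowering.

```bash
python3 -m handwheel '[{"tx":0,"ty":0,"tz":15,"roll":0},{"tx":0,"ty":0,"tz":20,"roll":0},{"tx":0,"ty":0,"tz":20,"roll":0},{"tx":0,"ty":0,"tz":20,"roll":0},{"tx":0,"ty":0,"tz":20,"roll":0},{"tx":0,"ty":0,"tz":20,"roll":0},{"tx":0,"ty":0,"tz":10,"roll":0},{"tx":0,"ty":0,"tz":8,"roll":0},{"tx":0,"ty":0,"tz":4,"roll":0},{"tx":0,"ty":0,"tz":0,"roll":0},{"tx":0,"ty":0,"tz":0,"roll":0}]'; python3 -m handwheel '[{"tx":0,"ty":0,"tz":1,"roll":0},{"tx":0,"ty":0,"tz":1,"roll":0},{"tx":0,"ty":0,"tz":0,"roll":0},{"tx":0,"ty":0,"tz":0,"roll":0}]'|grep -E "pos|contact"; python3 -m handwheel '[{"tx":0,"ty":0,"tz":1,"roll":0},{"tx":0,"ty":0,"tz":1,"roll":0},{"tx":0,"ty":0,"tz":0,"roll":0},{"tx":0,"ty":0,"tz":0,"roll":0}]'|grep -E "pos|contact"
```

```text
t: 22.05
tool_pos: [0.4754, 0.189, 0.0625]
tool_rot: [-3.131, 0.252, -0.002]
contact_force: [0.1, 0.4, 0.0]
opening: 0.0234
grip_force: 59.0
tool_pos: [0.4749, 0.1891, 0.06]
contact_force: [0.1, 0.7, -0.4]
tool_pos: [0.4745, 0.189, 0.0574]
contact_force: [-0.5, -0.8, -0.8]
```

```bash
for i in 1; do python3 -m handwheel '[{"tx":0,"ty":0,"tz":1,"roll":0},{"tx":0,"ty":0,"tz":0,"roll":0},{"tx":0,"ty":0,"tz":0,"roll":0},{"tx":0,"ty":0,"tz":0,"roll":0}]'|grep -E "pos|contact"; python3 -m handwheel '[{"tx":0,"ty":0,"tz":0.7,"roll":0},{"tx":0,"ty":0,"tz":0,"roll":0},{"tx":0,"ty":0,"tz":0,"roll":0},{"tx":0,"ty":0,"tz":0,"roll":0}]'|grep -E "pos|contact"; python3 -m handwheel '[{"tx":0,"ty":0,"tz":0.7,"roll":0},{"tx":0,"ty":0,"tz":0,"roll":0},{"tx":0,"ty":0,"tz":0,"roll":0},{"tx":0,"ty":0,"tz":0,"roll":0}]'|grep -E "pos|contact"; done
```

```text
tool_pos: [0.4747, 0.189, 0.0566]
contact_force: [-0.4, 0.3, -1.2]
tool_pos: [0.4747, 0.189, 0.056]
contact_force: [-0.3, -0.5, -0.3]
tool_pos: [0.4752, 0.189, 0.0559]
contact_force: [-0.8, -1.2, 5.4]
```

Touchdown on the tray floor. Easing the grip, then opening gradually.

```bash
python3 -m handwheel '[{"tx":0,"ty":0,"tz":-0.6,"roll":0},{"tx":0,"ty":0,"tz":0,"roll":0},{"tx":0,"ty":0,"tz":0,"roll":0},{"tx":0,"ty":0,"tz":0,"roll":0}]' 24 20; python3 -m handwheel '[{"tx":0,"ty":0,"tz":0,"roll":0},{"tx":0,"ty":0,"tz":0,"roll":0},{"tx":0,"ty":0,"tz":0,"roll":0},{"tx":0,"ty":0,"tz":0,"roll":0}]' 28; python3 -m handwheel '[{"tx":0,"ty":0,"tz":0,"roll":0},{"tx":0,"ty":0,"tz":0,"roll":0},{"tx":0,"ty":0,"tz":0,"roll":0},{"tx":0,"ty":0,"tz":0,"roll":0}]' 36; python3 - <<'E'
from h import *
grab('side','s3'); grab('top','t3')
a=cv2.imread('pics/s3.png')[100:240,150:350]
cv2.imwrite('pics/s3c.png',cv2.resize(a,None,fx=3,fy=3))
E
```

```text
t: 24.05
tool_pos: [0.4747, 0.1891, 0.0558]
tool_rot: [-3.131, 0.251, -0.0]
contact_force: [-0.2, 0.9, 2.2]
opening: 0.0243
grip_force: 39.8
t: 24.38
tool_pos: [0.4743, 0.1889, 0.0554]
tool_rot: [3.131, -0.251, -0.001]
contact_force: [0.0, 0.3, 0.0]
opening: 0.0279
grip_force: 0.0
t: 24.72
tool_pos: [0.4747, 0.189, 0.0558]
tool_rot: [-3.132, 0.251, -0.0]
contact_force: [0.6, -0.4, -0.7]
opening: 0.0363
grip_force: 0.0
```

View pics/s3c.png

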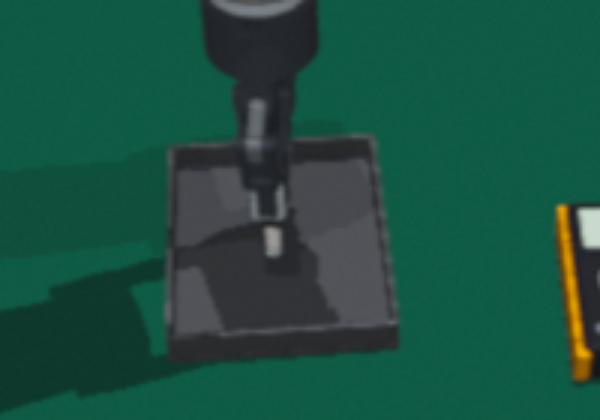

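The cap stands upright in the tray at crop (272,235), and the fingers are clear. Opening wider and lifting straight up.

```bash
python3 -m handwheel '[{"tx":0,"ty":0,"tz":0,"roll":0},{"tx":0,"ty":0,"tz":0,"roll":0},{"tx":0,"ty":0,"tz":0,"roll":0},{"tx":0,"ty":0,"tz":-5,"roll":0},{"tx":0,"ty":0,"tz":-10,"roll":0},{"tx":0,"ty":0,"tz":-15,"roll":0},{"tx":0,"ty":0,"tz":-20,"roll":0},{"tx":0,"ty":0,"tz":-30,"roll":0},{"tx":0,"ty":0,"tz":-30,"roll":0},{"tx":0,"ty":0,"tz":-20,"roll":0},{"tx":0,"ty":0,"tz":0,"roll":0},{"tx":0,"ty":0,"tz":0,"roll":0}]' 55; python3 -m handwheel '[{"tx":0,"ty":0,"tz":0,"roll":0},{"tx":0,"ty":0,"tz":0,"roll":0},{"tx":0,"ty":0,"tz":0,"roll":0},{"tx":0,"ty":0,"tz":0,"roll":0},{"tx":0,"ty":0,"tz":0,"roll":0},{"tx":0,"ty":0,"tz":0,"roll":0}]'; python3 - <<'E'
from h import *
grab('side','s4')
a=cv2.imread('pics/s4.png')[100:240,150:350]
cv2.imwrite('pics/s4c.png',cv2.resize(a,None,fx=3,fy=3))
E
```

```text
t: 25.82
tool_pos: [0.4758, 0.1893, 0.1885]
tool_rot: [-3.13, 0.251, -0.007]
contact_force: [-0.6, -0.1, -0.8]
opening: 0.055
grip_force: 0.0
t: 26.32
tool_pos: [0.4744, 0.1889, 0.1852]
tool_rot: [3.131, -0.251, -0.002]
contact_force: [-0.0, -0.3, 0.5]
opening: 0.0549
grip_force: 0.0
```

View pics/s4c.png

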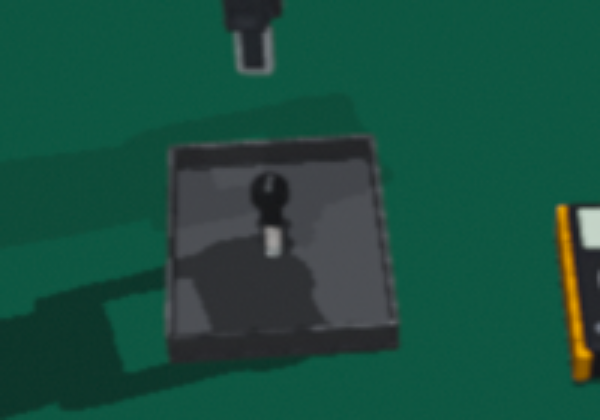

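The cap stands upright in the middle of the tray, with its knob at crop (270,190) and fuse end at (273,250). The gripper is clear. Handing in.

```bash
python3 -c "
from station import ctrl
print(ctrl.finish_job())"
```

```text
the job is handed in; nothing more can be done
None
```

The blown fuse's cap was pushed in, turned anticlockwise until free, drawn out with its fuse and set standing in the middle of the black tray; the job is handed in at about 26 s, with no verdict shown.

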